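# Roll the turned blank into the V-block and butt it to the stop

## Task

With the outside of your fingers, roll the round wooden bar across the bench by its side, up the ramp and into the groove of the V-block, leaving a gap to the steel stop plate; then push it endways along the groove until its end butts against the stop. Only push: never lift or carry the bar, leave the other things on the bench where they are, and finish with the bar lying still in the groove.

Things in the scene. Friction and masses are not known exactly. Their poses are not given: they have to be found in the camera images.
- bar: Turned round wooden bar, a plain cylinder 44 mm in diameter and 170 mm long, about 0.2 kg, lying on the bench; it rolls freely. Origin at the centre of the cylinder (22 mm above the bench while it lies there); its x axis is the cylinder's axis, its y and z axes turn as it rolls (z is up at the start).
- vblock: Low plain aluminium V-block with a lead-in ramp, fixed to the bench, placed differently each time. Origin on the bench under the groove's bottom; x along the groove, z up. The block spans x -80 to +80 mm, y -74 (ramp foot) to +62 mm. The groove's bottom is at y 0, 4 mm above the bench; both sides slope 30 degrees, the back one up to an edge 29 mm high at y +43. The bar comes from the -y side.
- crest (a point): Middle of the crest between ramp and groove: block frame x 0, y -14 mm, 12 mm above the bench. The ramp rises straight to it over 60 mm from the bench. The bar starts up to 0.26 m from the groove on the ramp's side, up to 0.12 rad out of parallel with it; left to itself it rolls square to its own axis.
- stop_face (a point): Point on the face of the steel stop plate that stands across the groove's +x end: block frame x +80, y 0 mm, at the height of the seated bar's axis (29.4 mm above the bench). The plate is 12 mm thick, 50 mm high, and spans block y -38 to +62 mm. The bar starts with its end 35 to 50 mm short of it (measured along the groove).
- seat (a point): Where the bar's centre must finally be, in the groove and against the stop: block frame x -5, y 0 mm, 29.4 mm above the bench. The bar's free end then overhangs the block by 10 mm, at block x -90 mm.
- sheep: Bystander: small white-painted toy sheep standing, 66 x 20 x 62 mm high. Origin about under its middle.
- cow: Bystander: plain wooden toy cow standing, 80 x 24 x 80 mm high. Origin about under its middle.
- square_blank: Bystander: square-section wooden blank lying flat, 130 x 44 x 44 mm, of the same wood as the bar (origin under its middle). Not the bar: leave it.
- toy_wheel: Bystander: flat wooden toy wheel lying on the bench, 48 mm diameter, 18 mm high. Origin about under its middle.
- glue: Bystander: white glue jar, 52 mm diameter, 110 mm high. Origin about under its middle.
- chisel: Bystander: hand tool with a wooden handle lying on the bench, about 0.2 m long. Origin about under its middle.
- tin: Bystander: open steel tin, 80 mm diameter, 90 mm high. Origin about under its middle.
Things that resemble listed ones, but are neither listed nor needed, are in the scene too. Leave any orange or purple look-alike of the bar alone.

How it is judged:
By the outcome, as a careful person would: the job done as asked, in the order asked, and still so for the second after the job is handed in, with the robot touching nothing.
It also fails if it takes over 64 s, if anything falls off the work surface, if the arm or the gripper's body presses on something with over 40 N, if the wrist force passes 120 N, or if a joint passes its speed limit or range.

## Robot

A 6-joint arm with a two-finger parallel gripper is mounted at the origin on the work surface. World frame = base frame: x ahead of the robot, y to its left, z up, the work surface at z = 0. Lengths are in m, angles in rad, forces in N, time in s.
With the tool pointing down it reaches from about 0.25 to 0.85 m from the base axis. Payload 12.5 kg.
Tool frame: the origin (TCP) lies midway between the tips of the shut fingers; the grasp point (between the pads) lies 19 mm behind it (r.hold_point_z is the distance from the TCP to the grasp point, in m); z points along the fingers, y is the direction in which the jaws open and shut (so a half turn about z gives the same grasp; the last joint's range is limited). The gripper opens to 93 mm and grips with 3 to 60 N. Pads are 15 mm wide; open, the fingers measure 128 mm over their backs; the gripper's body (75 mm by 188 mm) begins 65 mm behind the grasp point.
Start: joints at [-1.32, 0.351, 1.652, -0, 1.139, -0.085], TCP at [0.181, -0.519, 0.219] pointing down, gripper open.
Joint ranges: [-2.75, 2.75], [-0.79, 2.1], [0.01, 2.65], [-1.57, 4.71], [0.07, 3.14], [-2.87, 2.87]. Speed limits (rad/s): [2.22, 2.22, 2.79, 3.14, 3.14, 3.14].

## Interface

Orientations are given as [roll, pitch, yaw] about the fixed x, y, z axes, in that order (R = Rz(yaw) Ry(pitch) Rx(roll)).
In Python, from plant import r, viewer gives the robot as it stands. The module is installed in compiled form; this text tells all that it offers.
- The arm moves only by the tool move_arm, never from a script. Its argument "increments" is a list of rows, each a list of 7 numbers: the shift along the tool's x, y, z in mm, then the turn, a rotation vector about the tool's x, y, z in rad, then the gripper command: -1 is shut, 1 is fully open, values between are in proportion. A call has 1 to 12 rows; each row shifts and turns the commanded pose from where the row before left it, along the tool's axes as they then stand; what a row does not reach is not made up. A row lasts 1/8 s, in which the tool goes at most 62.5 mm and 10.7 degrees, less where a joint would pass 70% of its speed; a pose out of reach is approached as far as the arm can. A call with a gripper value outside its range is refused whole. The fingers move at their own pace and stop on an object; "force" is the grip in N (left out, the last holds). Time passes only in rows, so rows that do not move let the fingers close. It gives the time, the measured TCP pose, the force and the opening at its end, in the units of the state.
- r.get_state(): the state, without advancing time (a new reading comes with each control period).
- viewer.grab_frame(name): name is "scene" or "top"; returns a dict with "color" (384x512x3 uint8, red, green, blue), "mtx" (3x3 intrinsics, pixels), "R" (3x3) and "t" (3): a world point X has camera coordinates R X + t. Camera axes: x right, y down, z forward; pixel columns grow to the right and rows downward; lengths in m; the calibration is good to about 2 mm. A picture is of the moment at which its call begins. There is no depth.
- r.job_done(): hands the job in, once; it reports no verdict.
The state is a dict: "clock": time; "q": joint angles; "qvel": joint speeds; "joint_efforts": joint torques, N m; "tool_pos": TCP position; "eef_rot": TCP orientation; "ft_force": force on the tool from outside, world axes, zero at the start; "ft_torque": the same for the moment, N m; "width": finger opening in m.
Only numpy, scipy, OpenCV 4.12 (cv2) and the standard library are available. Lean on these libraries where they do the work, as an engineer would, in place of code of your own. Each camera call takes 0.05 s, during which the arm holds its last target.

## Working session

There is one attempt and no reset: what is moved stays moved. The work goes in short steps, Python scripts to look and compute and a tool call to move; the robot and the scene stay as the last step left them, time stands still between calls to the robot, and variables do not carry over. Pictures are saved under pics/ and viewed, and the job is handed in when it is done.

Besides the shell and the picture viewer there is one more tool, called after "Call:" as a command line: name --pt "numbers of a row" for each row, then --argument value for the rest. move_arm: Moves the arm, as the interface text tells. Its arguments: {"type":"object","properties":{"increments":{"type":"array"},"force":{"type":"number"}},"required":["increments"]}

```bash
mkdir -p pics; cat > h.py <<'E'
import numpy as np, cv2
def ray(f,uv,z):
    K,R,t=f["mtx"],np.array(f["R"]),np.array(f["t"])
    d=R.T@np.linalg.inv(K)@np.array([uv[0],uv[1],1.]); c=-R.T@t
    return c+d*(z-c[2])/d[2]
def proj(f,X):
    p=np.array(f["mtx"])@(np.array(f["R"])@np.array(X)+np.array(f["t"])); return p[:2]/p[2]
def save(f,n,s=1.5):
    cv2.imwrite(n,cv2.resize(f["color"][:,:,::-1],None,fx=s,fy=s,interpolation=cv2.INTER_CUBIC))
E
python3 - <<'E'
from plant import r,viewer
from h import *
import pickle
for n in("scene","top"):
    f=viewer.grab_frame(n); save(f,f"pics/{n}0.png"); pickle.dump(f,open(f"{n}0.pkl","wb"))
    print(n,-np.array(f["R"]).T@f["t"],f["mtx"][0][0])
print(r.get_state())
E
```

```text
scene [1.05304078 0.52871961 0.91889372] 479.7112619406302
top [ 0.44545484 -0.00352719  1.37848521] 483.9786472727993
{'clock': 0.1, 'q': array([-1.31961178e+00,  3.51202171e-01,  1.65232665e+00, -3.29728327e-05,
        1.13913991e+00, -8.46403542e-02]), 'qvel': array([-0.00190677, -0.00089525, -0.00337865,  0.00066645,  0.00017928,
        0.00126063]), 'joint_efforts': array([ 6.17301903e-04, -4.98028636e+01, -2.85704952e+01,  7.00234948e-02,
        2.39233294e-02, -2.97338806e-05]), 'tool_pos': array([ 0.18117008, -0.51897912,  0.21815713]), 'eef_rot': array([-3.14051789e+00, -6.11449506e-05,  3.35838675e-01]), 'ft_force': array([-0.02004435,  0.01872956, -0.3115631 ]), 'ft_torque': array([-0.01178992,  0.00310297, -0.01391662]), 'width': 0.09323415184370606}
```

View pics/top0.png

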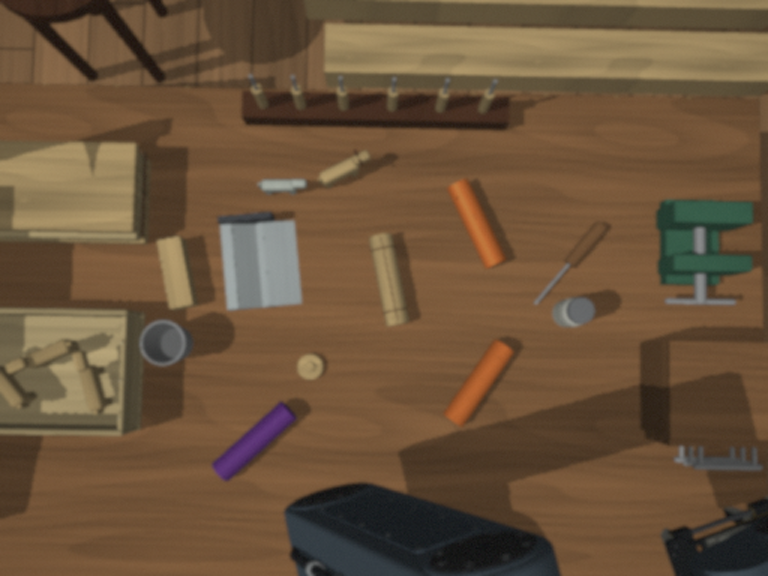

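View pics/scene0.png

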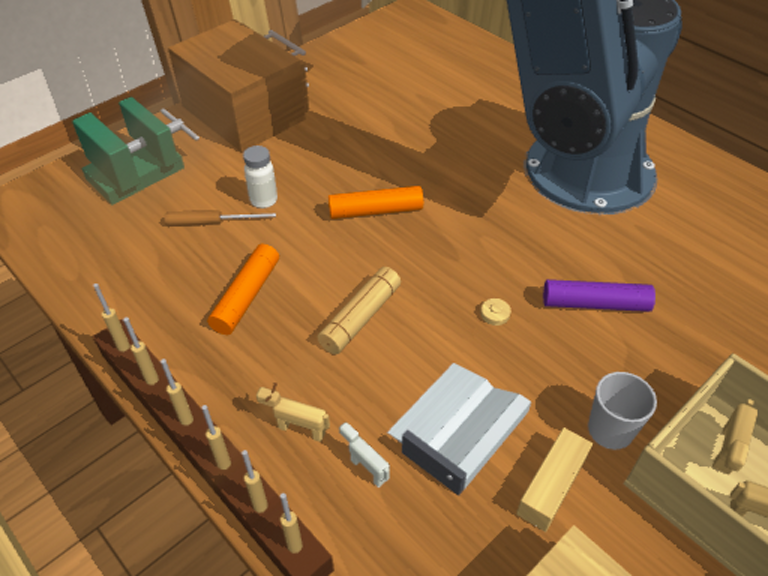

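Top view: the bar is at (390,280) in the enlarged picture and the V-block at (262,262), with its stop at the top (215–275, 216). The two orange bars and the purple one are decoys. Next I'll measure the bar and block.

```bash
python3 - <<'E'
from h import *
import pickle
f=pickle.load(open("top0.pkl","rb")); g=pickle.load(open("scene0.pkl","rb"))
for n in (f,):
    for nm,X in dict(o=[.4,0,0],x=[.5,0,0],y=[.4,.1,0]).items(): print(nm,proj(n,X)*1.5)
c=f["color"][125:225,135:290]
cv2.imwrite("pics/crop.png",cv2.resize(c[:,:,::-1],None,fx=5,fy=5,interpolation=cv2.INTER_CUBIC))
c=g["color"][155:340,190:375]
cv2.imwrite("pics/crops.png",cv2.resize(c[:,:,::-1],None,fx=3.2,fy=3.2,interpolation=cv2.INTER_CUBIC))
hsv=cv2.cvtColor(f["color"],cv2.COLOR_RGB2HSV)
for p in [(260,187),(262,200),(240,190),(285,190),(163,180),(185,180),(165,145)]: print(p,hsv[p[1],p[0]])
E
```

```text
o [370.18940716 373.87110754]
x [371.11325825 321.00109991]
y [317.23999051 373.02204531]
(260, 187) [ 19 102 148]
(262, 200) [ 19 103 146]
(240, 190) [ 14 132 129]
(285, 190) [ 14 131 127]
(163, 180) [ 85  12 132]
(185, 180) [ 90  10 152]
(165, 145) [120  11  69]
```

View pics/crop.png

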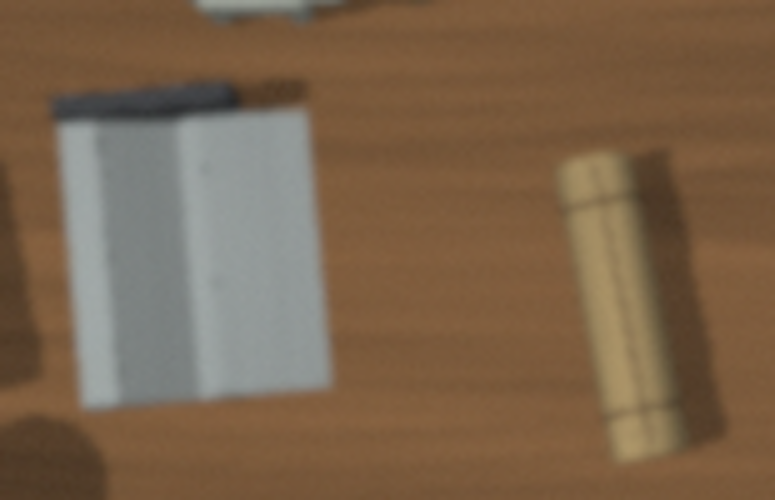

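View pics/crops.png

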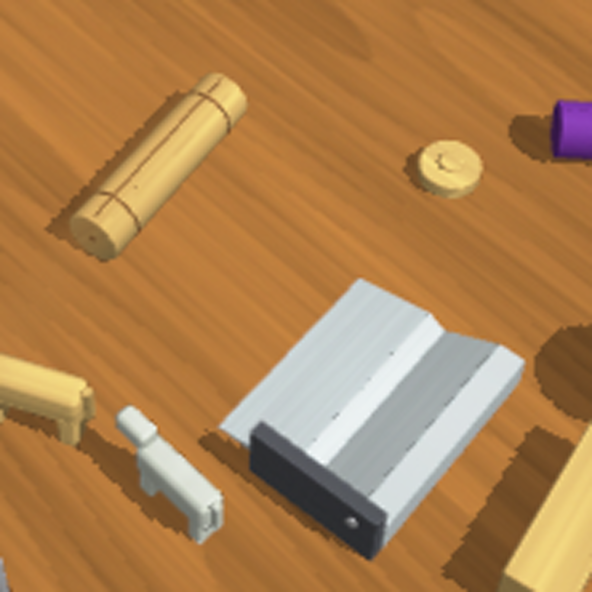

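```bash
cat > m.py <<'E'
from h import *
import pickle
from scipy.optimize import least_squares
f=pickle.load(open("top0.pkl","rb")); g=pickle.load(open("scene0.pkl","rb"))
T=[((309,109),(80,-74,0)),((332,386),(-80,-74,0)),((118,403),(-80,43,29)),((82,408),(-80,62,29))]
S=[((220,428),(80,-74,0)),((362,280),(-80,-74,0)),((432,315),(-80,-14,12)),((445,332),(-80,0,4)),((500,347),(-80,43,29)),((524,366),(-80,62,29))]
def B(p,X):
    c,s=np.cos(p[2]),np.sin(p[2]); X=np.array(X)/1000.
    return np.array([p[0]+c*X[0]-s*X[1],p[1]+s*X[0]+c*X[1],X[2]])
def res(p,w="ts"):
    o=[]
    if "t" in w:
        for c,X in T: o.append(proj(f,B(p,X))-(np.array(c)/5+[134.6,124.6]))
    if "s" in w:
        for c,X in S: o.append(proj(g,B(p,X))-(np.array(c)/3.2+[189.7,154.7]))
    return np.concatenate(o)
if __name__=="__main__":
    for w in("t","s","ts"):
        q=least_squares(res,[.58,.2,.08],args=(w,)); print(w,q.x.round(4)); print(q.fun.round(1))
    p=q.x
    from scipy import ndimage
    for nm,im,box in(("t",f,(205,285,140,225)),("s",g,(200,275,170,240))):
        hsv=cv2.cvtColor(im["color"],cv2.COLOR_RGB2HSV).astype(int)
        x0,x1,y0,y1=box; h=hsv[y0:y1,x0:x1]
        m=(h[:,:,0]>=17)&(h[:,:,2]>105) if nm=="t" else (h[:,:,0]>=16)&(h[:,:,2]>110)
        n,l,st,ce=cv2.connectedComponentsWithStats(m.astype(np.uint8)); k=1+st[1:,4].argmax()
        mm=(l==k).astype(np.uint8); cs,_=cv2.findContours(mm,0,1); c=max(cs,key=len)
        rc=cv2.minAreaRect(c); cen=np.array(rc[0])+[x0,y0]; print(nm,st[k],rc)
        bp=cv2.boxPoints(rc)+[x0,y0]
        s=sorted(range(4),key=lambda i:bp[i][1]); a=(bp[s[0]]+bp[s[1]])/2;b=(bp[s[2]]+bp[s[3]])/2
        z=.026 if nm=="t" else .022
        A,Bb=ray(im,a,z),ray(im,b,z); C=ray(im,cen,z);d=A-Bb
        print("ends",A,Bb,"cen",C,"len",np.linalg.norm(d),"yaw",np.arctan2(d[1],d[0]))
        c,s_=np.cos(p[2]),np.sin(p[2]); e=C[:2]-p[:2]; print("block frame mm",1000*np.array([c*e[0]+s_*e[1],-s_*e[0]+c*e[1]]))
E
python3 m.py
```

```text
t [0.6034 0.2152 0.1114]
[-0.3  0.2  0.   0.1 -0.1  0.   0.3 -0.3]
s [0.6042 0.2183 0.1064]
[-0.7 -0.1 -0.3 -0.1 -0.5  0.2  0.2  0.3  0.7  0.3  0.6 -0.7]
ts [0.6038 0.2173 0.1072]
[-0.9  0.1 -0.8  0.1 -1.  -0.2 -0.6 -0.6 -0.9 -0.5 -0.6 -0.5 -0.7 -0.1
 -0.1 -0.1  0.4 -0.1  0.3 -1.2]
t [ 41  15  25  63 881] ((52.79999923706055, 45.900001525878906), (62.162689208984375, 15.026376724243164), 79.69515228271484)
ends [ 0.66462834 -0.01078939  0.026     ] [ 0.49279466 -0.04477093  0.026     ] cen [ 0.57836648 -0.02784839  0.026     ] len 0.1751615285262111 yaw 0.19523918201571272
block frame mm [ -51.51059824 -241.02805981]
s [  11    6   57   61 1304] ((39.52867889404297, 36.52571105957031), (20.48849868774414, 70.83680725097656), 41.87786865234375)
ends [ 0.47866346 -0.05230381  0.022     ] [ 0.67190514 -0.00813281  0.022     ] cen [ 0.57976483 -0.02919415  0.022     ] len 0.19822568755629838 yaw -2.9168742172919813
block frame mm [ -50.26420406 -242.51565438]
```

```bash
cat > b.py <<'E'
import numpy as np
P=(.6038,.2168,.108)
def toW(x,y):
    c,s=np.cos(P[2]),np.sin(P[2]); x/=1000;y/=1000
    return np.array([P[0]+c*x-s*y,P[1]+s*x+c*y])
def toB(w):
    c,s=np.cos(P[2]),np.sin(P[2]); e=np.array(w[:2])-P[:2]
    return 1000*np.array([c*e[0]+s*e[1],-s*e[0]+c*e[1]])
E
python3 - <<'E'
from b import *
a=np.array([.18117,-.51898]); t=toW(-51,-295); print(t)
d=(t-a)*1000/12; psi=.336
for i in range(12):
    print((np.array([np.cos(psi)*d[0]+np.sin(psi)*d[1], np.sin(psi)*d[0]-np.cos(psi)*d[1]])).round(1)); psi+=.112
E
```

```text
[ 0.58489524 -0.08197853]
[ 43.8 -23.3]
[ 46.1 -18.2]
[ 47.8 -13. ]
[49.  -7.6]
[49.5 -2. ]
[49.5  3.5]
[48.8  9. ]
[47.4 14.4]
[45.5 19.6]
[43.  24.6]
[40.  29.3]
[36.5 33.5]
```

Call:
move_arm --pt "44 -23 0 0 0 -0.112 1" --pt "46 -18 0 0 0 -0.112 1" --pt "48 -13 0 0 0 -0.112 1" --pt "49 -8 0 0 0 -0.112 1" --pt "49.5 -2 0 0 0 -0.112 1" --pt "49.5 3.5 0 0 0 -0.112 1" --pt "49 9 0 0 0 -0.112 1" --pt "47.5 14.5 0 0 0 -0.112 1" --pt "45.5 19.5 0 0 0 -0.112 1" --pt "43 24.5 0 0 0 -0.112 1" --pt "40 29.5 0 0 0 -0.112 1" --pt "36.5 33.5 0 0 0 -0.112 1"

```text
clock: 1.6
tool_pos: [0.5863, -0.0808, 0.2184]
eef_rot: [-3.141, -0.0, 1.684]
ft_force: [0.0, -0.6, 0.1]
width: 0.0931
```

Call:
move_arm --pt "0 0 0 0 0 0 1" --pt "0 0 0 0 0 0 1"

```text
clock: 1.85
tool_pos: [0.5849, -0.0824, 0.2182]
eef_rot: [-3.141, -0.0, 1.679]
ft_force: [0.2, -0.4, 0.2]
width: 0.0927
```

```bash
python3 - <<'E'
from plant import r,viewer
from h import *; from b import *
s=r.get_state(); print(s["tool_pos"],s["eef_rot"],toB(s["tool_pos"]),s["clock"])
save(viewer.grab_frame("scene"),"pics/s1.png")
E
```

```text
[ 0.58491255 -0.08243815  0.21819888] [-3.14050198e+00 -1.07354542e-04  1.67910984e+00] [ -51.03233353 -295.45880713] 1.85
```

View pics/s1.png

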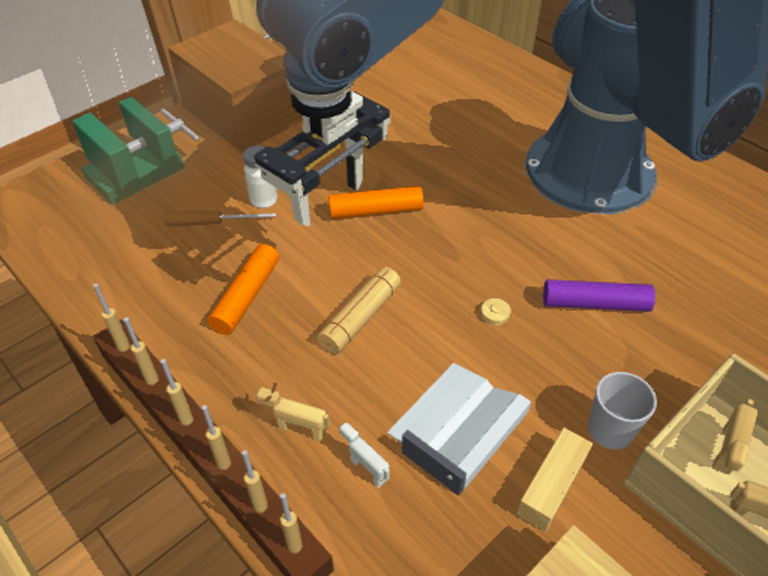

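The tool is on target behind the bar at about pixel (330,200), and the way is clear. Now descending.

Call:
move_arm --pt "0 0 20 0 0 0 1" --pt "0 0 25 0 0 0 1" --pt "0 0 25 0 0 0 1" --pt "0 0 25 0 0 0 1" --pt "0 0 25 0 0 0 1" --pt "0 0 25 0 0 0 1" --pt "0 0 20 0 0 0 1" --pt "0 0 16 0 0 0 1" --pt "0 0 12 0 0 0 1" --pt "0 0 8 0 0 0 1" --pt "0 0 4 0 0 0 1" --pt "0 0 0 0 0 0 1"

```text
clock: 3.4
tool_pos: [0.5855, -0.0822, 0.0137]
eef_rot: [3.141, 0.0, 1.68]
ft_force: [0.1, -0.2, -0.3]
width: 0.0931
```

Call:
move_arm --pt "3 0 0 0 0 0 1" --pt "4 0 0 0 0 0 1" --pt "4 0 0 0 0 0 1" --pt "4 0 0 0 0 0 1" --pt "4 0 0 0 0 0 1" --pt "4 0 0 0 0 0 1" --pt "4 0 0 0 0 0 1" --pt "4 0 0 0 0 0 1" --pt "4 0 0 0 0 0 1" --pt "4 0 0 0 0 0 1" --pt "4 0 0 0 0 0 1" --pt "4 0 0 0 0 0 1"

```text
clock: 4.9
tool_pos: [0.5803, -0.0352, 0.0136]
eef_rot: [3.142, 0.0, 1.68]
ft_force: [-0.4, 0.2, 0.1]
width: 0.093
```

```bash
python3 - <<'E'
from plant import r,viewer
from h import *; from b import *
s=r.get_state(); print(s["tool_pos"],toB(s["tool_pos"]),s["clock"],s["ft_force"])
save(viewer.grab_frame("scene"),"pics/s2.png")
save(viewer.grab_frame("top"),"pics/t2.png")
E
```

```text
[ 0.58031203 -0.03519018  0.01364441] [ -50.51318861 -247.99023093] 4.9 [-0.39521614  0.24477482  0.05796518]
```

View pics/s2.png

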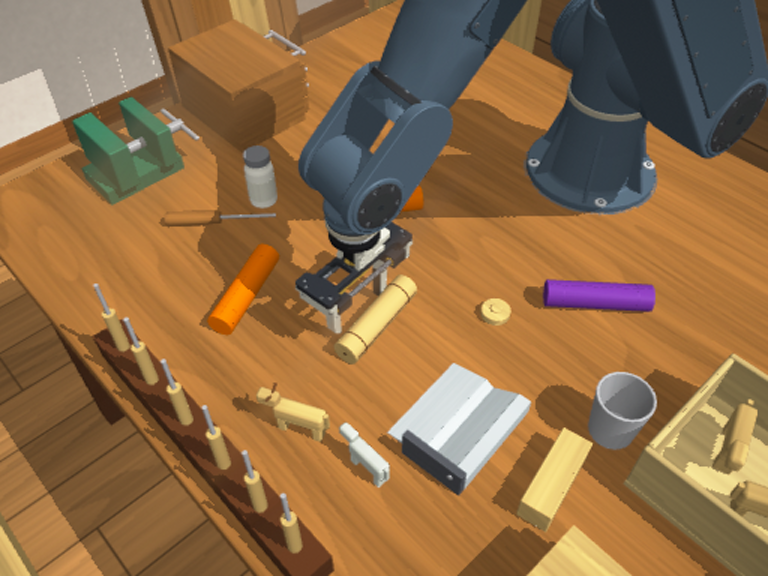

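View pics/t2.png

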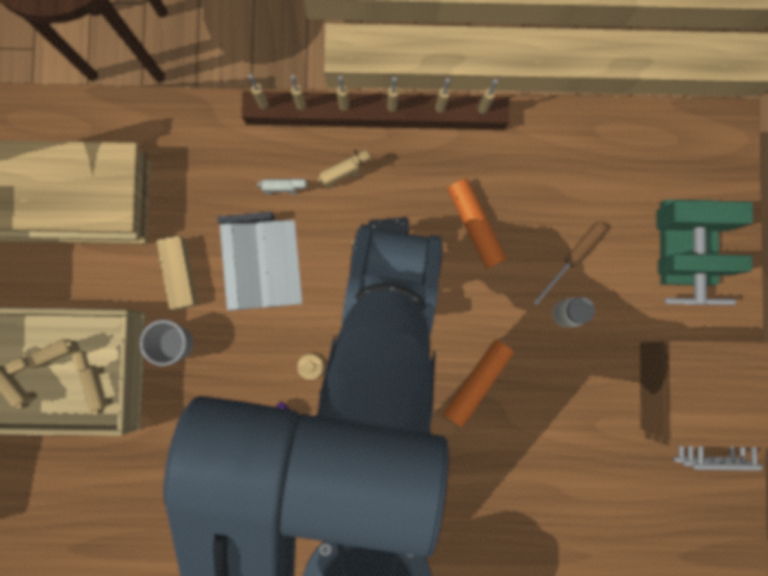

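The bar is in contact at (380,315), and the top camera is blocked by the arm. I'll write a helper that measures the bar's axis in the scene view.

```bash
cat > bar.py <<'E'
from h import *; from b import *
def bar(im,box,z):
    # silhouette midline in scene view -> axis ray cast to height z
    hsv=cv2.cvtColor(im["color"],cv2.COLOR_RGB2HSV).astype(int)
    x0,x1,y0,y1=box; h=hsv[y0:y1,x0:x1]
    m=((h[:,:,0]>=16)&(h[:,:,0]<30)&(h[:,:,1]>60)&(h[:,:,2]>100)).astype(np.uint8)
    m=cv2.morphologyEx(m,cv2.MORPH_CLOSE,np.ones((5,5)))
    n,l,st,ce=cv2.connectedComponentsWithStats(m); k=1+st[1:,4].argmax()
    q=np.argwhere(l==k)[:,::-1]+[x0,y0]; c=q.mean(0)
    d=np.linalg.svd(q-c,full_matrices=False)[2][0]; 
    for _ in range(3):
        nn=np.array([-d[1],d[0]]); s=(q-c)@d; w=(q-c)@nn
        L=s.max()-s.min(); pts=[]
        for b_ in np.arange(s.min()+.25*L,s.max()-.25*L,1):
            k_=(abs(s-b_)<.8); pts.append((b_,(w[k_].max()+w[k_].min())/2))
        pts=np.array(pts); a,b0=np.polyfit(pts[:,0],pts[:,1],1); c=c+nn*b0; d=d+a*nn; d/=np.linalg.norm(d)
    s=(q-c)@d
    W=[ray(im,c+d*t,z) for t in(s.min(),(s.min()+s.max())/2,s.max())]
    e=W[0]-W[2]; e*=np.sign(e[0]); yaw=np.arctan2(e[1],e[0])
    return toB(W[1]),yaw-P[2],len(q),np.linalg.norm(e),[toB(W[0]),toB(W[2])]
E
python3 - <<'E'
from bar import *
import pickle
print(bar(pickle.load(open("scene0.pkl","rb")),(200,275,170,240),.022))
from plant import viewer,r
for i in range(2):
    f=viewer.grab_frame("scene"); print(bar(f,(215,290,175,250),.022), r.get_state()["clock"])
E
```

```text
(array([ -51.73630009, -244.20146583]), np.float64(0.11399268866416502), 1347, np.float64(0.2005406886200111), [array([-156.01398471, -256.14011592]), array([  43.22516796, -233.32942026])])
(array([ -53.56453441, -208.65586391]), np.float64(0.04993720778292922), 1429, np.float64(0.20094548855645467), [array([-158.4540579 , -213.89811214]), array([  42.24093135, -203.86762562])]) 5.05
(array([ -59.56592358, -208.93252095]), np.float64(0.11179271874157305), 1428, np.float64(0.21024812417016148), [array([-169.19655149, -221.23973995]), array([  39.73914065, -197.78445771])]) 5.1
```

```bash
python3 - <<'E'
from bar import *
from plant import viewer,r
f=viewer.grab_frame("scene"); print(bar(f,(215,290,175,250),.022), r.get_state()["clock"])
c=f["color"][170:260,190:300]
cv2.imwrite("pics/c3.png",cv2.resize(c[:,:,::-1],None,fx=6,fy=6,interpolation=cv2.INTER_CUBIC))
E
```

```text
(array([ -59.40617782, -208.03979617]), np.float64(0.10135898819810864), 1372, np.float64(0.20949324978793793), [array([-168.71170648, -219.15699143]), array([  39.70633473, -197.95930739])]) 5.15
```

View pics/c3.png

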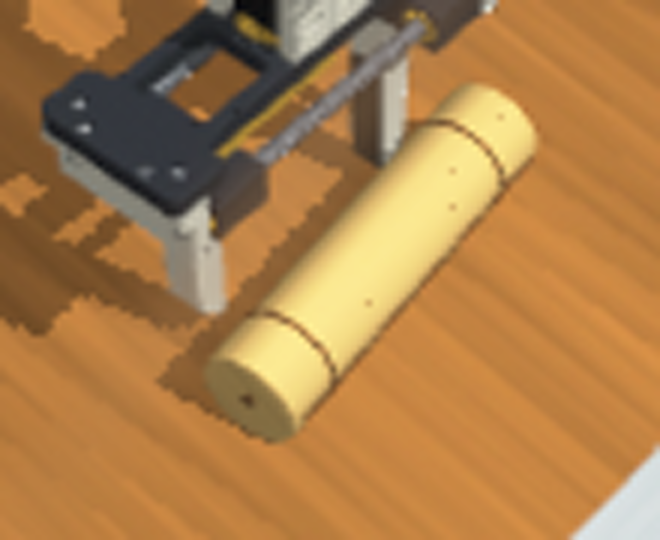

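The bar at (370,270) in the crop has rolled slightly ahead of the fingers. I'll sharpen the colour mask.

```bash
python3 - <<'E'
from bar import *
import pickle
from plant import viewer,r
f=viewer.grab_frame("scene"); pickle.dump(f,open("s3.pkl","wb"))
h=cv2.cvtColor(f["color"],cv2.COLOR_RGB2HSV)
for p in [(370,270),(300,300),(245,390),(330,365),(470,150),(515,120),(390,420),(480,320),(300,200),(180,250),(320,400)]:
    print(p,h[170+p[1]//6,190+p[0]//6])
E
```

```text
(370, 270) [ 25 106 251]
(300, 300) [ 24 116 246]
(245, 390) [ 19 128 129]
(330, 365) [ 18 135 200]
(470, 150) [ 25 109 251]
(515, 120) [ 24 111 250]
(390, 420) [ 15 170 205]
(480, 320) [ 15 171 191]
(300, 200) [ 15 159 192]
(180, 250) [ 20  41 137]
(320, 400) [ 17 144 151]
```

```bash
sed -i 's/(h\[:,:,0\]>=16)&(h\[:,:,0\]<30)&(h\[:,:,1\]>60)&(h\[:,:,2\]>100)/(h[:,:,0]>=17)\&(h[:,:,0]<30)\&(h[:,:,1]>75)\&(h[:,:,1]<150)\&(h[:,:,2]>95)/' bar.py
python3 - <<'E'
from bar import *
import pickle
print(bar(pickle.load(open("scene0.pkl","rb")),(200,275,170,240),.022))
f=pickle.load(open("s3.pkl","rb"))
print(bar(f,(215,290,175,250),.022))
for z in [.022]:
  print("+x face centre",toB(ray(f,(190+250/6-.4,170+400/6-.4),z)))
# predicted silhouette midline bias: project true cylinder
for yaw in (.0,.085):
    a=P[2]+yaw; t=np.linspace(0,2*np.pi,60); c=toW(-53,-209)
    im=np.zeros((384,512),np.uint8)
    pts=[]
    for s in(-.085,.085):
        for q in t: pts.append(proj(f,[c[0]+s*np.cos(a)-.022*np.cos(q)*np.sin(a),c[1]+s*np.sin(a)+.022*np.cos(q)*np.cos(a),.022+.022*np.sin(q)]))
    cv2.fillConvexPoly(im,cv2.convexHull(np.array(pts,np.float32)).round().astype(int),1)
    g=dict(f); col=np.zeros((384,512,3),np.uint8); col[im>0]=cv2.cvtColor(np.uint8([[[22,110,240]]]),cv2.COLOR_HSV2RGB)[0,0]; g["color"]=col
    print(yaw,bar(g,(200,300,160,260),.022))
E
```

```text
(array([ -51.41608257, -243.02695528]), np.float64(0.10320095462285063), 1213, np.float64(0.1921868722106008), [array([-151.25264891, -253.3669187 ]), array([  39.91169423, -233.56823784])])
(array([ -54.40824509, -207.67117999]), np.float64(0.10560333049094568), 1241, np.float64(0.194444324568714), [array([-155.50209394, -218.38689086]), array([  37.85901015, -197.89106733])])
+x face centre [  27.34230844 -197.6819045 ]
0.0 (array([ -51.46193417, -208.74391949]), np.float64(0.004090971427663362), 1357, np.float64(0.19510615376792773), [array([-153.14685206, -209.15991191]), array([  41.95766906, -208.36174044])])
0.085 (array([ -50.65033865, -208.77959454]), np.float64(0.09184884216569149), 1344, np.float64(0.19703714343406853), [array([-153.25277336, -218.23009981]), array([  42.95383086, -200.15790149])])
```

Bar now: block frame centre (-56,-208), still skewed by about 0.095 rad. The slow touch only rolled it, so I'll shift towards its -x end and push more briskly to turn it against both fingers.

Call:
move_arm --pt "-8 0 0 0 0 0 1" --pt "0 -8 0 0 0 0.03 1" --pt "0 -10 0 0 0 0 1" --pt "0 -6 0 0 0 0 1" --pt "0 0 0 0 0 0 1" --pt "12 0 0 0 0 0 1" --pt "20 0 0 0 0 0 1" --pt "20 0 0 0 0 0 1" --pt "15 0 0 0 0 0 1" --pt "10 0 0 0 0 0 1" --pt "5 0 0 0 0 0 1" --pt "2 0 0 0 0 0 1"

```text
clock: 6.7
tool_pos: [0.5507, 0.0383, 0.0136]
eef_rot: [3.142, -0.0, 1.65]
ft_force: [-0.8, 0.9, -0.1]
width: 0.0929
```

```bash
cat > look.py <<'E'
import sys
from bar import *
from plant import viewer,r
def look(name,box,z=.022,sc=5):
    f=viewer.grab_frame("scene"); s=r.get_state(); print("tcp B",toB(s["tool_pos"]),s["tool_pos"][2],"clk",s["clock"])
    try: print(bar(f,box,z))
    except Exception as e: print(e)
    x0,x1,y0,y1=box; c=f["color"][y0:y1,x0:x1]
    cv2.imwrite(name,cv2.resize(c[:,:,::-1],None,fx=sc,fy=sc,interpolation=cv2.INTER_CUBIC))
    return f
if __name__=="__main__": look(sys.argv[1],tuple(map(int,sys.argv[2:6])),float(sys.argv[6]))
E
python3 look.py pics/a4.png 215 345 175 285 .022
```

```text
tcp B [ -72.05414494 -171.79175607] 0.013623467270550891 clk 6.75
(array([ -52.21491334, -107.8754916 ]), np.float64(-0.032135945727977955), 1391, np.float64(0.19196219011415572), [array([-152.16929898, -104.66225669]), array([  39.69377817, -110.83008148])])
```

View pics/a4.png

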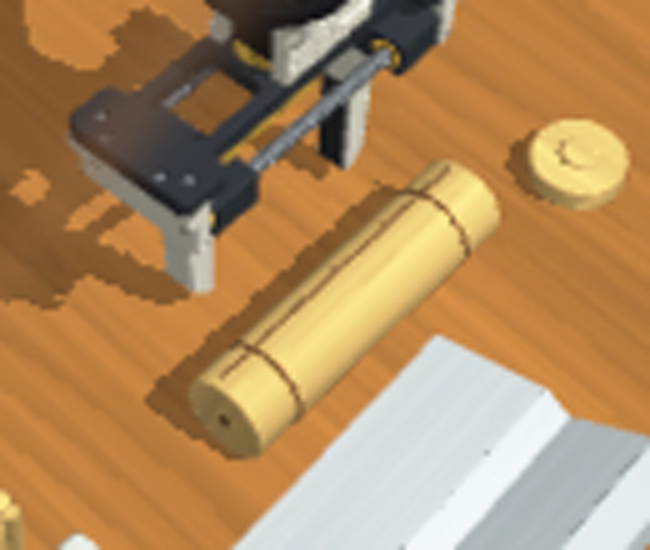

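It's well turned now (about -0.035 rad), with centre (-54,-108). Re-squaring the tool, centring it and pushing on to the ramp.

Call:
move_arm --pt "0 8 0 0 0 -0.03 1" --pt "0 10 0 0 0 0 1" --pt "4 8 0 0 0 0 1" --pt "8 0 0 0 0 0 1" --pt "8 0 0 0 0 0 1" --pt "8 0 0 0 0 0 1" --pt "8 0 0 0 0 0 1" --pt "8 0 0 0 0 0 1" --pt "8 0 -1 0 0 0 1" --pt "8 0 -1 0 0 0 1" --pt "6 0 -1 0 0 0 1" --pt "4 0 -1 0 0 0 1"

```text
clock: 8.25
tool_pos: [0.5692, 0.1104, 0.018]
eef_rot: [3.141, 0.0, 1.68]
ft_force: [1.1, -3.7, 3.3]
width: 0.0931
```

```bash
python3 look.py pics/a5.png 215 365 175 305 .026
```

```text
tcp B [ -45.8806376  -101.73227081] 0.018050695884560094 clk 8.3
(array([-78.44429089, -70.31050561]), np.float64(-0.005767526155516414), 1759, np.float64(0.25655588633163234), [array([-214.11355101,  -69.52802093]), array([ 42.43806825, -71.00770551])])
```

View pics/a5.png

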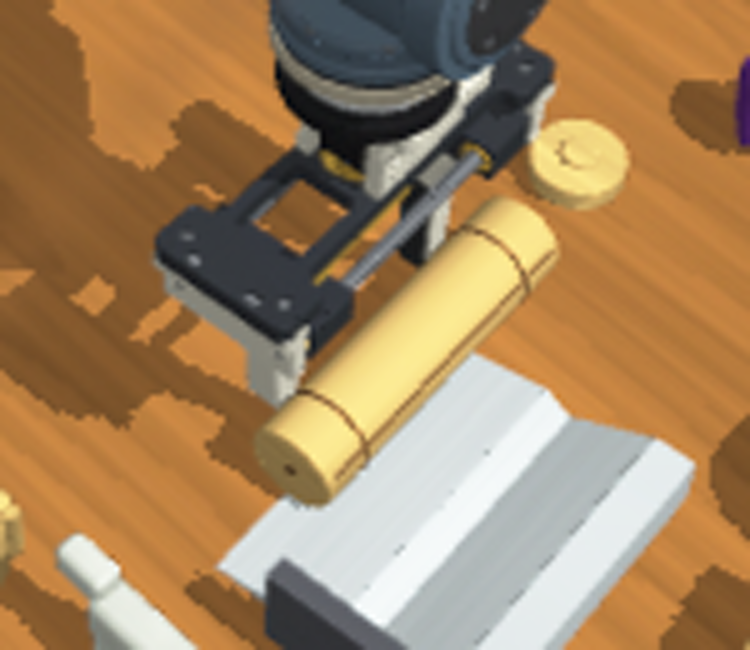

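The bar at (410,350) is square against both fingers at the ramp foot. Continuing slowly over the crest.

Call:
move_arm --pt "5 0 -1 0 0 0 1" --pt "6 0 -1 0 0 0 1" --pt "6 0 -1 0 0 0 1" --pt "6 0 -1 0 0 0 1" --pt "6 0 -1 0 0 0 1" --pt "6 0 0 0 0 0 1" --pt "6 0 0 0 0 0 1"

```text
clock: 9.18
tool_pos: [0.5648, 0.1509, 0.023]
eef_rot: [3.141, 0.0, 1.68]
ft_force: [0.6, -5.6, 5.3]
width: 0.0931
```

```bash
python3 look.py pics/a6.png 235 385 185 315 .032
```

```text
tcp B [-45.95023625 -60.5756747 ] 0.022899693815275644 clk 9.225
(array([-71.29948301, -30.21891881]), np.float64(-0.0016711923194486084), 1533, np.float64(0.23945210541574583), [array([-197.64454224,  -30.00777172]), array([ 41.80722879, -30.40794205])])
```

View pics/a6.png

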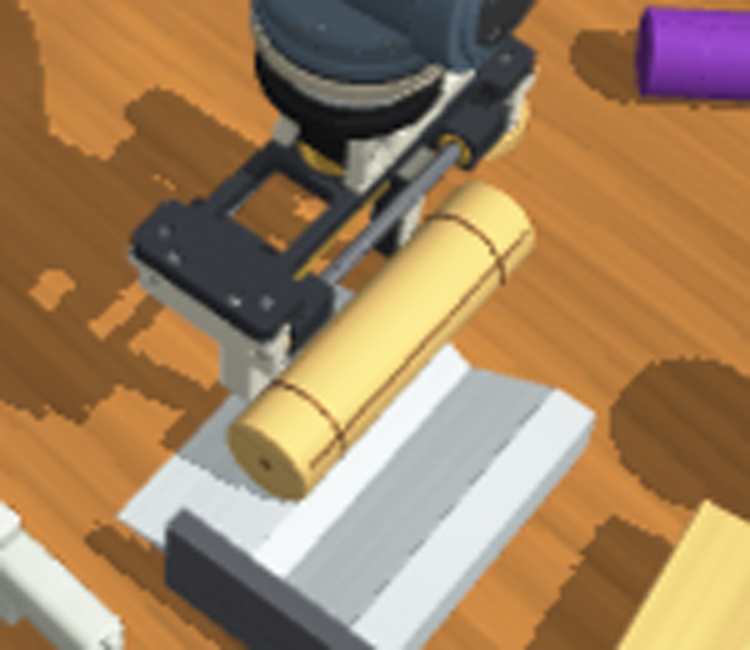

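It's climbing squarely, and the gap to the stop is kept (about 50 mm). On over the crest.

Call:
move_arm --pt "5 0 0 0 0 0 1" --pt "5 0 0 0 0 0 1" --pt "5 0 0 0 0 0 1" --pt "4 0 0 0 0 0 1" --pt "3 0 0 0 0 0 1" --pt "2 0 0 0 0 0 1" --pt "0 0 0 0 0 0 1" --pt "0 0 0 0 0 0 1" --pt "0 0 0 0 0 0 1"

```text
clock: 10.35
tool_pos: [0.5619, 0.1749, 0.0226]
eef_rot: [3.142, -0.0, 1.68]
ft_force: [-0.3, -0.8, 0.0]
width: 0.0928
```

```bash
python3 look.py pics/a7.png 245 395 185 315 .029
```

```text
tcp B [-46.18688466 -37.13221394] 0.022657769886101173 clk 10.4
(array([-51.36110848,  -0.35337856]), np.float64(0.0073398078182915355), 1505, np.float64(0.19369602056424443), [array([-152.66123323,   -1.09691536]), array([41.02956988,  0.32476344])])
```

View pics/a7.png

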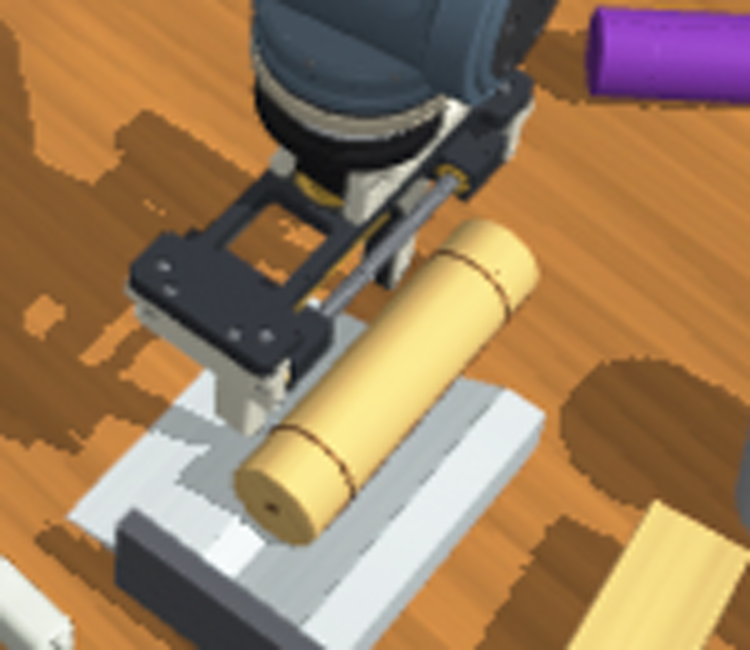

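The bar lies in the groove at about (-52, 0), square, with about 47 mm to the stop. Backing off, lifting, shutting the fingers and going round to the free end.

Call:
move_arm --pt "-8 0 0 0 0 0 1" --pt "-15 0 -5 0 0 0 1" --pt "-10 0 -20 0 0 0 1" --pt "0 0 -30 0 0 0 1" --pt "0 -15 -30 0 0 0 1" --pt "0 -30 -20 0 0 0 0" --pt "15 -35 0 0 0 0 -1" --pt "20 -30 0 0 0 0 -1" --pt "20 -20 0 0 0 0 -1" --pt "15 -9 0 0 0 0 -1" --pt "0 0 0 0 0 0 -1" --pt "0 0 0 0 0 0 -1" --force 20

```text
clock: 11.9
tool_pos: [0.4205, 0.1963, 0.1279]
eef_rot: [3.141, -0.0, 1.68]
ft_force: [-0.3, 0.6, -0.4]
width: 0.0274
```

```bash
python3 look.py pics/a8.png 245 405 165 315 .0294; python3 -c "
from plant import r;s=r.get_state();print(s['tool_pos'],s['eef_rot'],s['width'])"
```

```text
tcp B [-184.56591199   -0.68019006] 0.1277306803845631 clk 11.95
(array([-50.98230302,  -0.14233381]), np.float64(0.011735080815759621), 1501, np.float64(0.1935372182397632), [array([-152.21063793,   -1.33031103]), array([41.31325425,  0.94081174])])
[0.42038275 0.19622938 0.12773068] [ 3.14126116e+00 -8.27982334e-06  1.67924033e+00] 0.023803492860556944
```

View pics/a8.png

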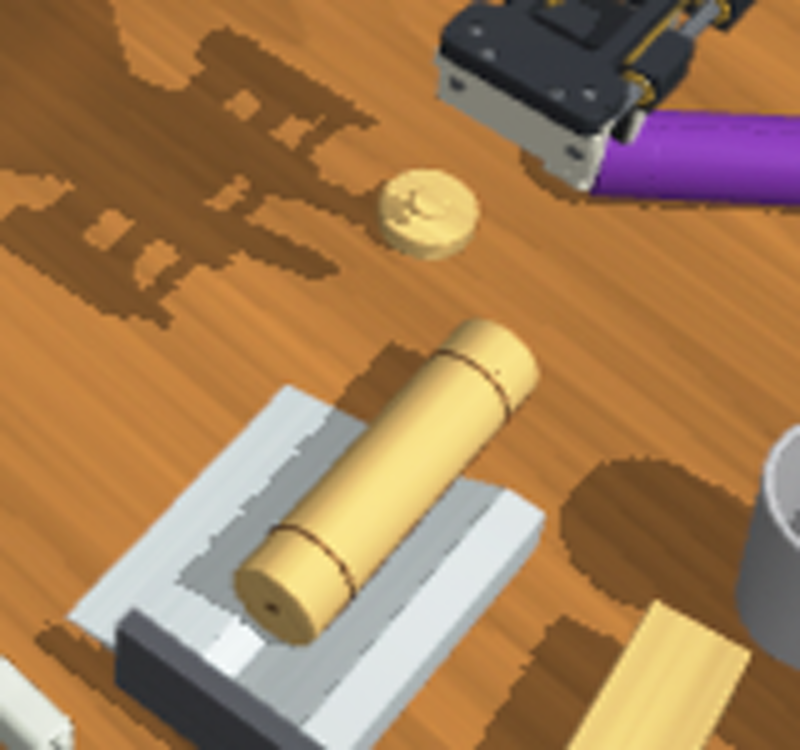

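The bar hasn't moved, and the way down to its free end at (500,350) is clear. Descending, then pushing.

Call:
move_arm --pt "0 0 15 0 0 0 -1" --pt "0 0 20 0 0 0 -1" --pt "0 0 20 0 0 0 -1" --pt "0 0 20 0 0 0 -1" --pt "0 0 16 0 0 0 -1" --pt "0 0 10 0 0 0 -1" --pt "0 0 6 0 0 0 -1" --pt "0 3 0 0 0 0 -1" --pt "0 5 0 0 0 0 -1" --pt "0 5 0 0 0 0 -1" --pt "0 5 0 0 0 0 -1" --pt "0 3 0 0 0 0 -1"

```text
clock: 13.45
tool_pos: [0.441, 0.199, 0.0208]
eef_rot: [3.141, -0.0, 1.68]
ft_force: [-0.2, 0.7, 0.2]
width: 0.0002
```

Call:
move_arm --pt "0 3 0 0 0 0 -1" --pt "0 4 0 0 0 0 -1" --pt "0 4 0 0 0 0 -1" --pt "0 4 0 0 0 0 -1" --pt "0 4 0 0 0 0 -1" --pt "0 4 0 0 0 0 -1" --pt "0 4 0 0 0 0 -1" --pt "0 2 0 0 0 0 -1" --pt "0 0 0 0 0 0 -1"

```text
clock: 14.58
tool_pos: [0.4697, 0.2021, 0.0206]
eef_rot: [3.141, -0.0, 1.68]
ft_force: [0.0, -0.7, -0.1]
width: 0.0004
```

```bash
python3 look.py pics/a9.png 245 405 165 315 .0294
```

```text
tcp B [-1.34966487e+02 -1.22288742e-01] 0.020657596269326336 clk 14.625
(array([-3.22553242e+01,  2.60726774e-02]), np.float64(0.006842976098884915), 1364, np.float64(0.19136094269699436), [array([-132.32133199,   -0.65868731]), array([59.03513036,  0.65078083])])
```

View pics/a9.png

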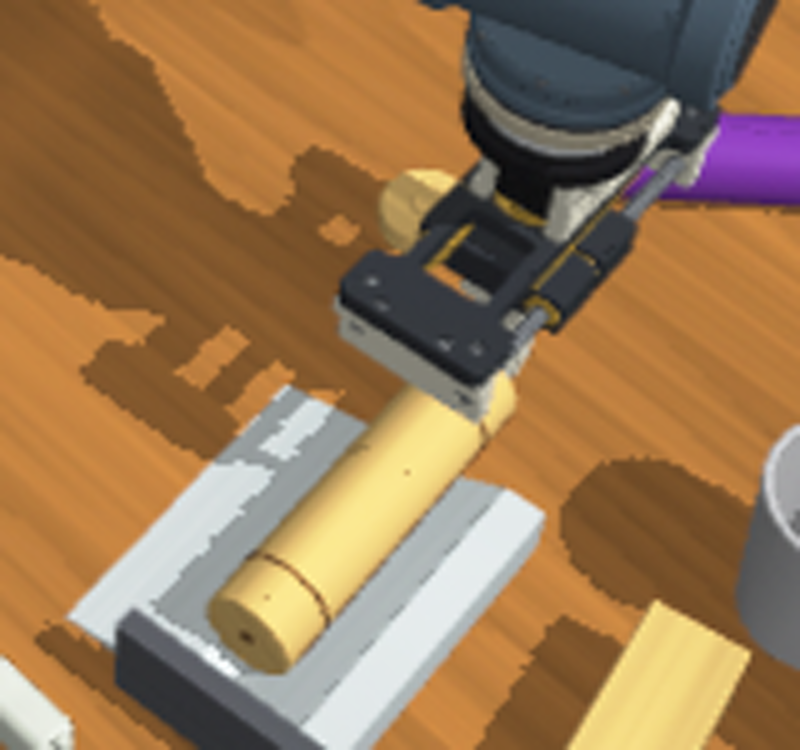

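The bar is sliding along the groove, with about 27 mm left. Pushing on, slower towards the end, and watching the force.

Call:
move_arm --pt "0 3 0 0 0 0 -1" --pt "0 4 0 0 0 0 -1" --pt "0 4 0 0 0 0 -1" --pt "0 4 0 0 0 0 -1" --pt "0 3 0 0 0 0 -1" --pt "0 2 0 0 0 0 -1" --pt "0 2 0 0 0 0 -1" --pt "0 1 0 0 0 0 -1" --pt "0 0 0 0 0 0 -1"

```text
clock: 15.75
tool_pos: [0.4924, 0.2046, 0.0206]
eef_rot: [3.141, -0.0, 1.68]
ft_force: [-1.2, -0.5, 0.9]
width: 0.0001
```

Call:
move_arm --pt "0 1 0 0 0 0 -1" --pt "0 1 0 0 0 0 -1" --pt "0 0 0 0 0 0 -1"

```text
clock: 16.12
tool_pos: [0.4943, 0.2048, 0.0206]
eef_rot: [3.141, -0.0, 1.68]
ft_force: [-2.1, 0.2, 0.7]
width: 0.0006
```

```bash
python3 look.py pics/a10.png 245 405 165 315 .0294
```

```text
tcp B [-110.09098438   -0.11723902] 0.02065641503815402 clk 16.175
(array([-13.93439912,   0.14808551]), np.float64(0.008567438559752366), 1278, np.float64(0.17909223481283548), [array([-107.36108484,   -0.65236147]), array([71.72457724,  0.88198148])])
```

View pics/a10.png

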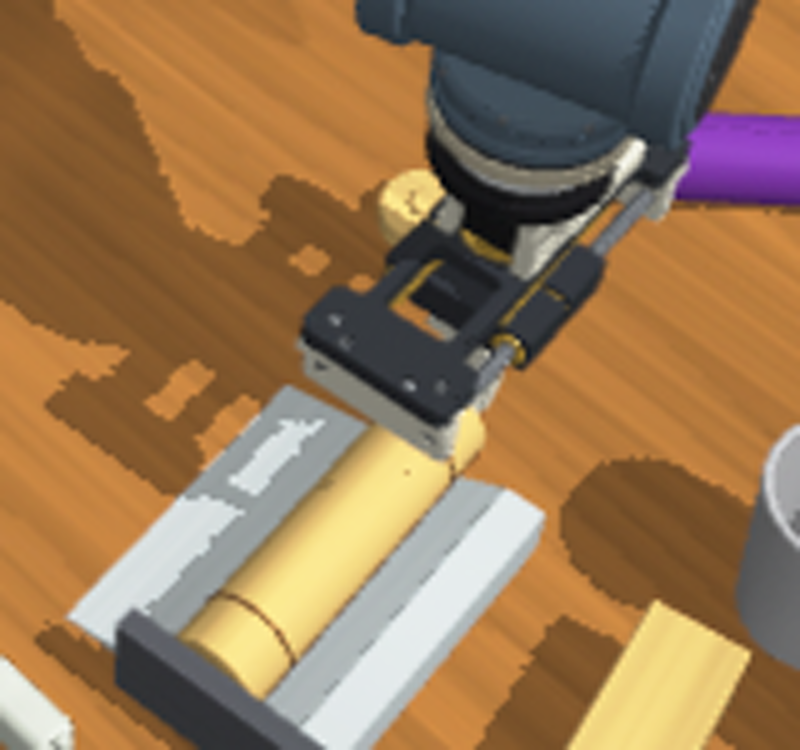

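Nearly there: about 2–3 mm remain. Going on in 1 mm steps until the force rises.

Call:
move_arm --pt "0 1 0 0 0 0 -1" --pt "0 0 0 0 0 0 -1" --pt "0 1 0 0 0 0 -1" --pt "0 0 0 0 0 0 -1"

```text
clock: 16.68
tool_pos: [0.4963, 0.205, 0.0207]
eef_rot: [3.141, -0.0, 1.68]
ft_force: [-2.3, 0.6, 0.6]
width: 0.0002
```

Call:
move_arm --pt "0 0.5 0 0 0 0 -1" --pt "0 0 0 0 0 0 -1"

```text
clock: 16.92
tool_pos: [0.4967, 0.2051, 0.0206]
eef_rot: [3.142, -0.0, 1.68]
ft_force: [-3.0, 0.5, 1.0]
width: 0.0003
```

Call:
move_arm --pt "0 0.5 0 0 0 0 -1" --pt "0 0 0 0 0 0 -1"

```text
clock: 17.18
tool_pos: [0.4972, 0.2051, 0.0206]
eef_rot: [3.142, -0.0, 1.68]
ft_force: [-1.6, 0.1, 2.1]
width: 0.0004
```

Call:
move_arm --pt "0 0.5 0 0 0 0 -1" --pt "0 0 0 0 0 0 -1"

```text
clock: 17.42
tool_pos: [0.4977, 0.2052, 0.0206]
eef_rot: [3.141, -0.0, 1.68]
ft_force: [-2.1, -0.8, 1.8]
width: 0.0008
```

Call:
move_arm --pt "0 0.5 0 0 0 0 -1" --pt "0 0 0 0 0 0 -1"

```text
clock: 17.68
tool_pos: [0.4981, 0.2052, 0.0206]
eef_rot: [-3.141, 0.0, 1.68]
ft_force: [-4.6, -0.1, 2.2]
width: 0.0004
```

Call:
move_arm --pt "0 0.5 0 0 0 0 -1" --pt "0 0 0 0 0 0 -1"

```text
clock: 17.92
tool_pos: [0.4981, 0.2052, 0.0206]
eef_rot: [-3.14, 0.0, 1.68]
ft_force: [-6.9, -0.2, 4.5]
width: -0.0
```

Call:
move_arm --pt "0 0.5 0 0 0 0 -1" --pt "0 0 0 0 0 0 -1"

```text
clock: 18.18
tool_pos: [0.4981, 0.2052, 0.0206]
eef_rot: [-3.139, 0.0, 1.68]
ft_force: [-8.8, -0.9, 7.3]
width: 0.0002
```

```bash
python3 look.py pics/a11.png 245 405 165 315 .0294
```

```text
tcp B [-106.32035593   -0.11091023] 0.0205918517262389 clk 18.225
(array([-12.21460041,   0.15598678]), np.float64(0.007436606935655066), 1251, np.float64(0.1753629620568282), [array([-103.61725774,   -0.52375139]), array([71.74085528,  0.78034201])])
```

View pics/a11.png

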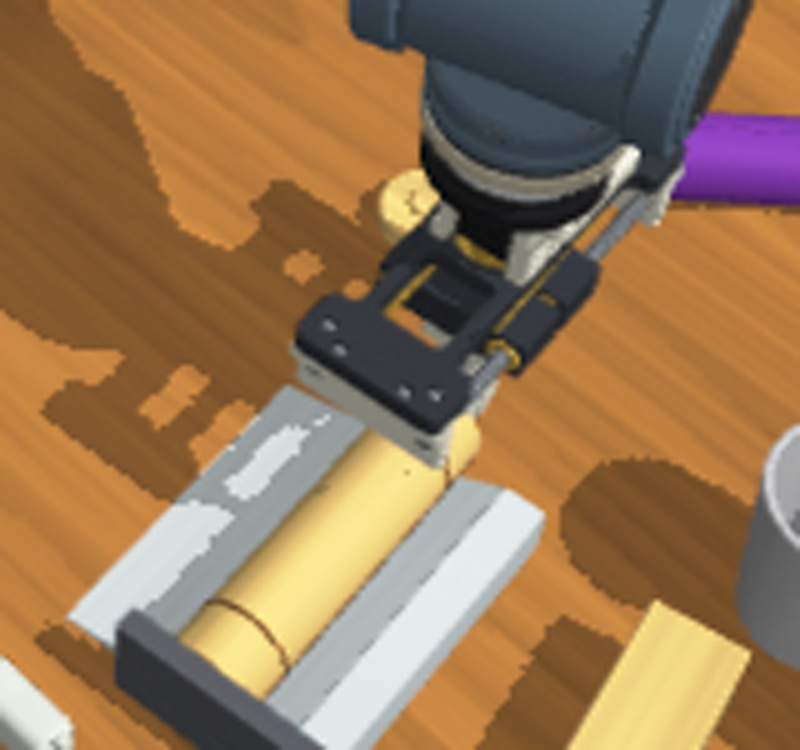

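Position has stalled and the force is climbing to 9 N, so the bar butts on the stop. Backing straight off, then lifting and moving clear.

Call:
move_arm --pt "0 -1 0 0 0 0 -1" --pt "0 -2 0 0 0 0 -1" --pt "0 -6 0 0 0 0 -1" --pt "0 -15 0 0 0 0 -1" --pt "0 -20 0 0 0 0 -1" --pt "0 -10 -20 0 0 0 -1" --pt "0 0 -40 0 0 0 -1" --pt "0 0 -40 0 0 0 -1" --pt "0 0 -40 0 0 0 -1" --pt "0 -20 -30 0 0 0 -1" --pt "0 -20 -10 0 0 0 -1" --pt "0 0 0 0 0 0 -1"

```text
clock: 19.73
tool_pos: [0.4053, 0.1951, 0.2013]
eef_rot: [3.14, -0.0, 1.68]
ft_force: [0.6, 0.4, 0.0]
width: 0.0001
```

Call:
move_arm --pt "-30 -10 0 0 0 0 -1" --pt "-50 0 0 0 0 0 -1" --pt "-50 0 0 0 0 0 -1" --pt "-50 0 0 0 0 0 -1" --pt "-50 0 0 0 0 0 -1" --pt "-30 0 0 0 0 0 -1" --pt "0 0 0 0 0 0 -1" --pt "0 0 0 0 0 0 -1"

```text
clock: 20.72
tool_pos: [0.4241, -0.0641, 0.2002]
eef_rot: [-3.141, -0.0, 1.68]
ft_force: [-0.3, 0.5, 0.4]
width: 0.0004
```

```bash
python3 look.py pics/a12.png 245 405 185 335 .0294; python3 - <<'E'
from h import *; from b import *; from plant import viewer
import pickle
f=viewer.grab_frame("top"); save(f,"pics/t12.png"); g=viewer.grab_frame("scene"); save(g,"pics/s12.png")
for n,im in(("top0.pkl",f),("scene0.pkl",g)):
    o=pickle.load(open(n,"rb")); d=np.abs(o["color"].astype(int)-im["color"]).max(2)
    cv2.imwrite("pics/d_"+n[:3]+".png",cv2.resize((d.clip(0,85)*3).astype(np.uint8),None,fx=1.5,fy=1.5))
E
```

```text
tcp B [-208.92483354 -259.60314667] 0.2002977616304144 clk 20.775
(array([-12.61789094,   0.13564595]), np.float64(0.007551475566080129), 1440, np.float64(0.17623706940908138), [array([-104.49426572,   -0.55816943]), array([71.73777877,  0.77266784])])
```

View pics/a12.png

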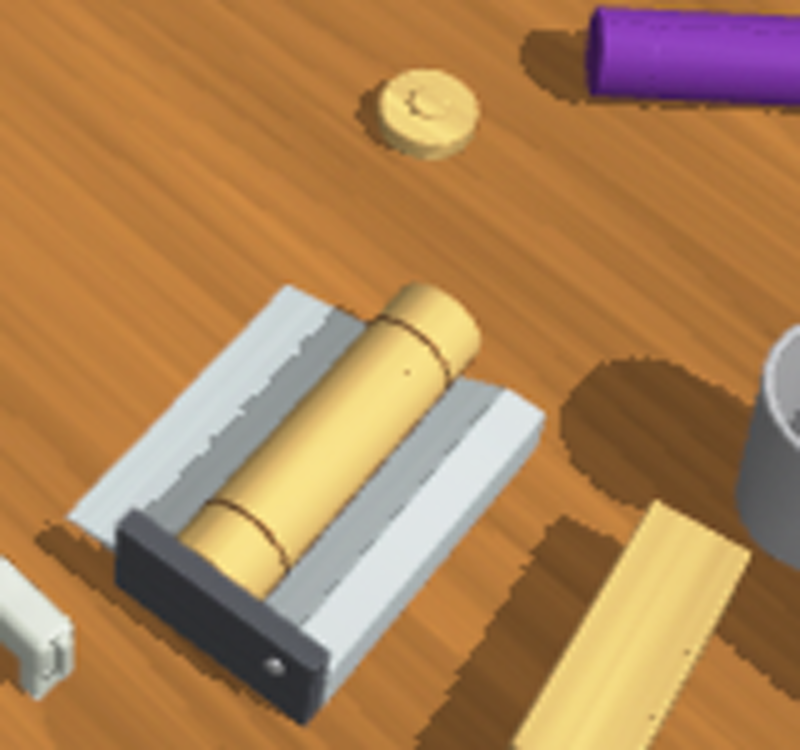

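View pics/t12.png

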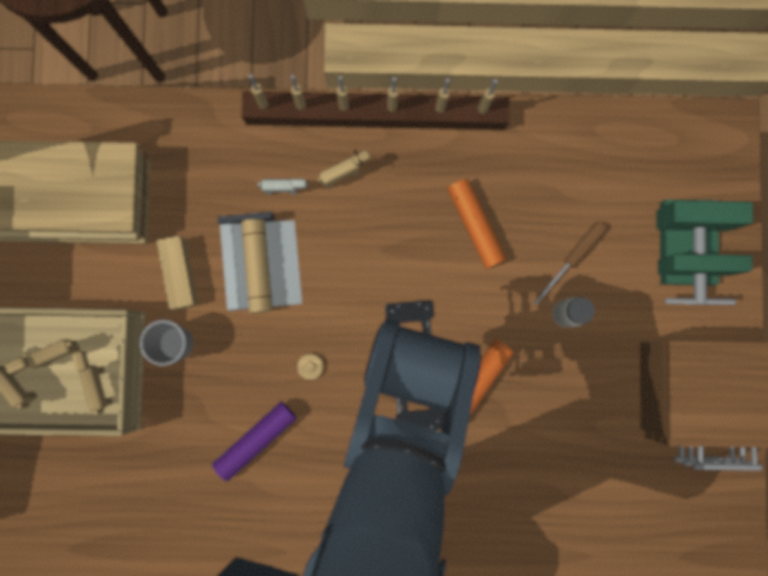

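View pics/d_sce.png

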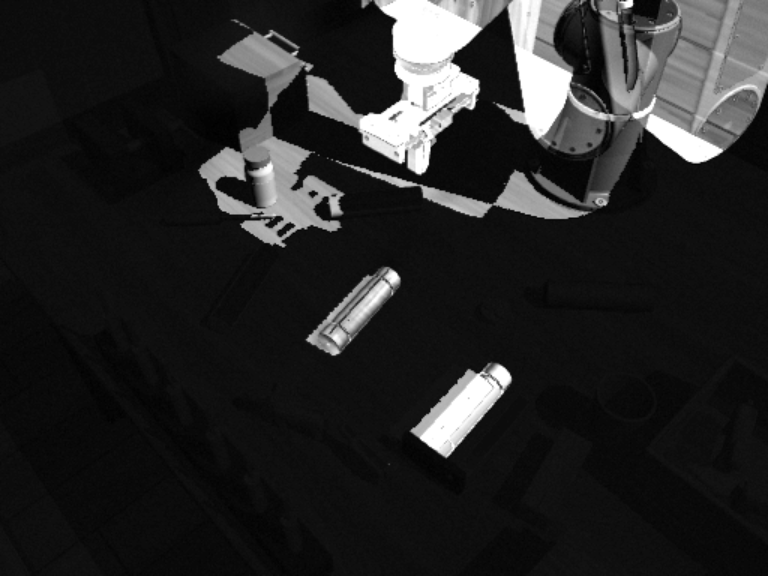

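The bar lies in the groove against the plate, at (330,430) in the crop. The difference image shows only the bar, the arm and shadows changed. Handing in.

```bash
python3 -c "
from plant import r; print(r.job_done())"
```

```text
the job is handed in; nothing more can be done
None
```

The bar is lying in the V-block groove with its end against the stop, and I handed the job in at about 21 s of the 64 s allowed.

**What I did:** With the open fingers I rolled the bar across the bench, squared it up with one brisker off-centre push, and rolled it up the ramp into the groove. It settled about 47 mm short of the stop. Then I shut the fingers and pushed it endways with their outer side. At the stop the tool stopped advancing while the force rose to about 9 N. The arm then backed straight off and moved clear.

**Last checks:**
- **Position:** With the arm away, the camera puts the bar on the groove line within about 1 mm, square within about 0.01 rad. Where the fingers stopped puts the free end at about block x -89 mm, against -90 mm nominal, which is within calibration error. The camera's own estimate along the groove is coarser, roughly -92 mm after a bias correction.
- **Other things on the bench:** Before and after pictures show no bystander or look-alike moved. One orange look-alike is partly hidden by the arm in the last top view, but it is unchanged in the scene view.
- **Disagreements:** The first slow push only rolled the bar ahead without turning it, and it was corrected with the brisker push. Two bar-length readings were wrong because the toy wheel merged into the colour mask, so I ignored them.

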